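Seat the magnifier lens on its three-point stand

TASK

Pick up the lens by its black barrel, set it foot down on the three pins of the magnifier stand, and turn it under light pressure until all three pins drop into the slots in its foot. Then press it straight down firmly enough that the sprung pin ring gives by about 3 mm (roughly 10 N), never loading it by more than 20 N, downward or sideways, and let go of it so that it sits level and fully home on all three pins without rocking. Keep the lens upright and leave the other things on the desk where they are.

Things in the scene. Friction and masses are not known exactly. Their poses are not given: they have to be found in the camera images.
- lens_cell: Loose lens in its cell, 0.2 to 0.33 kg, upright on the desk: a bare aluminium foot, 76 mm in diameter and 12 mm high, carries a round black barrel, 50 mm in diameter, from 12 to 46 mm above the underside; clear glass sits inside the barrel's top, below its rim. Origin: centre of the underside; z up. All else on it: see its points.
- barrel_grip (a point): Point on the lens cell's axis, 34 mm above its underside: grip across the 50 mm barrel here, fingertips staying above the foot (12 mm). A light grip (about 12 N) carries it and lets the barrel slip in the hand once the pins in the slots stop its turning.
- slot_0 (a point): Middle of one of three straight radial slots in the otherwise flat underside of the lens cell's foot: 11 mm wide, 6.5 mm deep, open at the rim. This one runs along the cell's own +x axis; the others lie 120 degrees either side. The point is in the plane of the underside, 30 mm from the axis.
- mount: Magnifier stand, fixed to the desk: black round base 110 mm in diameter, 10 mm high, three steel posts, a black ring (100 mm outside, top 46 mm up) and within it a sprung aluminium pin ring (76 mm outside, top 54 mm up) with three brass pins. Origin: centre of the base's underside, at desk height; z up along the axis of the pins' circle; x level, see point pin_tips.
- pin_tips (a point): Point on the stand's axis, 61.5 mm above the desk, level with the pin tips: three upright pins, 8 mm in diameter, domed, 120 degrees apart, 30 mm from the axis. One stands between 11 and 92 degrees counterclockwise (from above) of the stand's +x axis; which angle is not reported. The pin ring stays at that angle, it takes 4 Nm to turn it.
- seat (a point): Point on the stand's axis, 55 mm above the desk, where the lens cell's underside lies when fully home, 6.5 mm lower than when it sits on the pin tips. The pin ring never tilts and floats on a spring: it stays up until pressed with about 7 N, then sinks 1 mm per further newton, 5 mm at most. Pressed and turned, the push on the lens falls away as pins spring up into the slots.
- sanding_block: Bystander: dark sanding block with a brown top, 34 x 66 x 24 mm; origin at the centre of its underside.
- paint_pot: Bystander: small pot with a pink cap, 29 mm in diameter, 52 mm high; origin at the centre of its underside.
- glue_tube: Bystander: white glue tube lying flat, 106 x 39 x 27 mm; origin at the centre of its underside.
- lid_jar: Bystander: clear jar with a black lid, 68 mm in diameter, 88 mm high; origin at the centre of its underside.
Things that resemble listed ones, but are neither listed nor needed, are in the scene too. Leave any orange or red look-alike of the lens_cell alone.

How it is judged:
By the outcome, as a careful person would: the job done as asked, in the order asked, and still so for the second after the job is handed in, with the robot touching nothing.
It also fails if it takes over 72 s, if anything falls off the work surface, if the arm or the gripper's body presses on something with over 40 N, if the wrist force passes 120 N, or if a joint passes its speed limit or range.

ROBOT

A 6-joint arm with a two-finger parallel gripper is mounted at the origin on a cart in front of the work surface, level with it; the furniture and walls round the work are solid. World frame = base frame: x ahead of the robot, y to its left, z up, the work surface at z = 0. Lengths are in m, angles in rad, forces in N, time in s.
With the tool pointing down it reaches from about 0.3 to 0.775 m from the base axis. Payload 14.6 kg.
Tool frame: the origin (TCP) lies at the very end of the fingers, on their centre line; the grasp point (between the pads) lies 19 mm behind it; z points along the fingers, y is the line along which they close (so a half turn about z gives the same grasp; the last joint's range is limited). The gripper opens to 94 mm and grips with 3 to 60 N. Pads are 16 mm wide; open, the fingers measure 119 mm over their backs; the gripper's body (75 mm by 177 mm) begins 78 mm behind the grasp point.
Start: joints at [1.114, 0.3, 1.521, -0, 1.321, -0.067], TCP at [0.209, 0.509, 0.205] pointing down, gripper open.
Joint ranges: [-3.03, 3.03], [-0.79, 2.21], [0.23, 2.52], [-1.04, 4.18], [0, 3.07], [-2.55, 2.55]. Speed limits (rad/s): [2.22, 2.22, 2.57, 3.14, 3.14, 3.14].

INTERFACE

Orientations are given as [roll, pitch, yaw] about the fixed x, y, z axes, in that order (R = Rz(yaw) Ry(pitch) Rx(roll)).
In Python, from station import ctrl gives the robot as it stands.
- The arm moves only by the tool move_arm, never from a script. Its argument "increments" is a list of rows, each a list of 7 numbers: the opening, from 0 (shut) to 1 (fully open), then the shift along the tool's x, y, z in units of 50 mm (1.0 is 50 mm), then the turn, a rotation vector about the tool's x, y, z in rad. In form: [[claw, tx, ty, tz, rx, ry, rz], ...]. A call has 1 to 20 rows; each row shifts and turns the commanded pose from where the row before left it, along the tool's axes as they then stand; what a row does not reach is not made up. A row lasts 1/10 s, in which the tool goes at most 50 mm and 8.59 degrees, less where a joint would pass 70% of its speed; a pose out of reach is approached as far as the arm can. A call is refused whole if a number of a shift passes 1 or a number of a turn 0.15, either way. A call with a gripper value outside its range is refused whole. The fingers move at their own pace and stop on an object; "force" is the grip in N (left out, the last holds). Time passes only in rows, so rows that do not move let the fingers close. It gives the time, the measured TCP pose, the force, the opening and the grip force at its end, in the units of the state.
- ctrl.get_obs(): the state, without advancing time (a new reading comes with each control period).
- ctrl.camera(name): name is "scene" or "top" or "wrist"; returns a dict with "color" (400x640x3 uint8, blue, green, red), "K" (3x3 intrinsics, pixels), "distortion" ([k1, k2, p1, p2, k3] as OpenCV has them; the pictures are not rectified), "pose" (4x4, takes a point from camera to world coordinates); the wrist camera has in their place "tool_from_camera" (4x4, takes a point from camera to tool coordinates, whose origin is the TCP and whose axes are the flange's). Camera axes: x right, y down, z forward; pixel columns grow to the right and rows downward; lengths in m; the calibration is good to about 2 mm. A picture is of the moment at which its call begins: read the wrist's pose just before it. There is no depth.
- ctrl.hand_in(): hands the job in; it is judged then, once.
Trained networks look in a picture, given as the dict that the camera call returned (one of the last four; its "shot" number tells which), for a name from the list of things; names that differ only in an ending like _2 or _b are one class to them, and where a whole thing is asked for, a point or a joint stands for the part that bears it (a point fixed in the world has none). Each returns a list of dicts, best first, with "conf" (0 to 1); they miss things now and then, are a little off and sometimes report something else, mostly with a low value. They report only what shows in the picture. A call takes as long as a camera call. They do not tell look-alikes from the thing itself.
- ctrl.cut_out(name, picture): "mask" (400x640 bool, what is visible of it) and "centre" ([row, column] in pixels, amid what is visible of it).
The state is a dict: "time_s": time; "qpos": joint angles; "joint_vel": joint speeds; "tau": joint torques, N m; "ee_pos": TCP position; "eef_rot": TCP orientation; "force": force on the tool from outside, world axes, zero at the start; "moment": the same for the moment, N m; "grip_width": finger opening in m; "grip_force": force on a finger pad.
Only numpy, scipy, OpenCV 4.12 (cv2) and the standard library are available. Lean on these libraries where they do the work, as an engineer would, in place of code of your own. Each camera call takes 0.05 s, during which the arm holds its last target. There are 200 camera calls.

## Working session

There is one attempt and no reset: what is moved stays moved. The work goes in short steps, Python scripts to look and compute and a tool call to move; the robot and the scene stay as the last step left them, time stands still between calls to the robot, and variables do not carry over. Pictures are saved under pics/ and viewed, at most 10 in all, crops included, and the job is handed in when it is done.

Besides the shell and the picture viewer there is one more tool, called after "Call:" as name(argument=value, ...), one argument or row to a line, values as JSON. move_arm: Moves the arm, as the interface text tells. Its arguments: {"type":"object","properties":{"increments":{"type":"array","items":{"type":"array","items":{"type":"number"}}},"force":{"type":"number"}},"required":["increments"]}

```bash
mkdir -p pics; cat > h.py <<'E'
import numpy as np, cv2
from station import ctrl
from scipy.spatial.transform import Rotation as R
def toolpose():
    o=ctrl.get_obs(); T=np.eye(4); T[:3,3]=o['ee_pos']; e=np.array(o['eef_rot'])
    T[:3,:3]=R.from_euler('xyz',e).as_matrix() if e.size==3 else e
    return T
def shot(n):
    T=toolpose(); p=ctrl.camera(n)
    p['P']=np.array(p['pose']) if 'pose' in p else T@np.array(p['tool_from_camera'])
    return p
def w(p,rc,z):
    u=cv2.undistortPoints(np.array([[[rc[1],rc[0]]]],float),np.array(p['K']),np.array(p['distortion']))[0,0]
    d=p['P'][:3,:3]@np.array([u[0],u[1],1]); o=p['P'][:3,3]
    return o+d*(z-o[2])/d[2]
def px(p,X):
    M=np.linalg.inv(p['P']); q,_=cv2.projectPoints(np.array(X,float).reshape(-1,3),cv2.Rodrigues(M[:3,:3])[0],M[:3,3],np.array(p['K']),np.array(p['distortion']))
    return q.reshape(-1,2)
E
python3 - <<'E'
from h import *
print(ctrl.get_obs())
ps={n:shot(n) for n in ('scene','top')}
cv2.imwrite('pics/a.png',np.vstack([ps['top']['color']]));cv2.imwrite('pics/b.png',ps['scene']['color'])
for n in ps:
  print(n,ps[n]['P'].round(3).tolist())
  for k,z in (('lens_cell',.03),('mount',.05),('sanding_block',.02),('paint_pot',.04),('glue_tube',.015),('lid_jar',.06)):
    for d in ctrl.cut_out(k,ps[n]): print(n,k,round(d['conf'],2),np.round(d['centre']),d['mask'].sum(),w(ps[n],d['centre'],z).round(3))
E
```

```text
{'time_s': 0.0, 'qpos': array([ 1.11440644e+00,  3.00471171e-01,  1.52158865e+00,  2.30506573e-05,
        1.32068564e+00, -6.65960353e-02]), 'joint_vel': array([ 8.96954067e-04, -7.96576383e-05, -7.10347708e-04,  1.08541905e-04,
        7.28589652e-04,  4.86926086e-04]), 'tau': array([ 7.18386782e-04, -5.31809235e+01, -3.52739024e+01,  7.09018763e-02,
        2.43633776e-02, -1.20955106e-04]), 'ee_pos': array([0.20887809, 0.50850932, 0.20488309]), 'eef_rot': array([-3.14044388e+00, -9.89933169e-05,  2.75179303e+00]), 'force': array([-0.34104742,  0.10088196,  0.09355379]), 'moment': array([ 0.01190204, -0.00473816, -0.00436316]), 'grip_force': 0.0, 'grip_width': 0.09394411946439762}
scene [[-0.782, -0.467, 0.413, 0.016], [-0.624, 0.594, -0.508, 0.637], [-0.008, -0.655, -0.755, 1.015], [0.0, 0.0, 0.0, 1.0]]
scene lens_cell 0.91 [268. 290.] 481 [0.461 0.186 0.03 ]
scene lens_cell 0.76 [214. 326.] 601 [0.495 0.003 0.03 ]
scene lens_cell 0.41 [297. 248.] 119 [0.484 0.305 0.03 ]
scene mount 0.91 [186. 355.] 1291 [ 0.482 -0.11   0.05 ]
scene sanding_block 0.88 [247. 336.] 339 [0.416 0.062
[... 170 characters left out ...]
463 -0.337  0.015]
scene lid_jar 0.71 [199. 274.] 855 [0.615 0.065 0.06 ]
scene lid_jar 0.17 [186. 354.] 1174 [ 0.48  -0.101  0.06 ]
top [[0.024, -0.992, 0.125, 0.378], [-1.0, -0.023, 0.002, -0.018], [0.001, -0.125, -0.992, 1.263], [0.0, 0.0, 0.0, 1.0]]
top lens_cell 0.97 [216. 209.] 485 [0.462 0.319 0.03 ]
top lens_cell 0.88 [220. 255.] 494 [0.452 0.181 0.03 ]
top lens_cell 0.84 [202. 314.] 477 [0.509 0.007 0.03 ]
top mount 0.82 [205. 360.] 981 [ 0.501 -0.131  0.05 ]
top sanding_block 0.67 [238. 293.] 228 [0.401 0.067 0.02 ]
top paint_pot 0.68 [149. 368.] 109 [ 0.675 -0.154  0.04 ]
top glue_tube 0.59 [224. 430.] 366 [ 0.453 -0.347  0.015]
top lid_jar 0.81 [166. 298.] 497 [0.612 0.054 0.06 ]
```

```bash
python3 - <<'E'
import cv2
a=cv2.imread('pics/a.png')[130:270,180:460];b=cv2.imread('pics/b.png')[130:330,220:440]
a=cv2.resize(a,(560,280));b=cv2.resize(b,(330,300))
import numpy as np
c=np.zeros((590,560,3),np.uint8);c[:280]=a;c[290:590,:330]=b
cv2.imwrite('pics/c.png',c)
E
```

```text
(no output)
```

View pics/c.png

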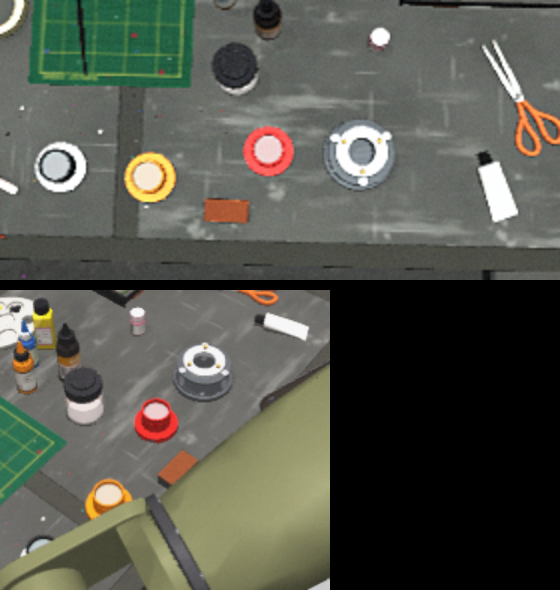

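The picture shows three lens-like things, given here in top-camera pixels (column, row). The one at (209,216) has a bare aluminium foot and a black barrel, so it is the target. The ones at (255,220), orange, and (314,202), red, are look-alikes. The stand is at (360,205). Next I'll confirm the target in an enlarged crop and get the wrist camera geometry.

```bash
python3 - <<'E'
from h import *
p=shot('wrist');print(np.array(p['tool_from_camera']).round(3).tolist(),np.array(p['K']).round(0).tolist())
for d in ctrl.cut_out('lens_cell',p): print(d['conf'],d['centre'],d['mask'].sum(),w(p,d['centre'],.03))
a=cv2.imread('pics/a.png')[185:250,175:285]
c=np.vstack([cv2.resize(a,(640,378),interpolation=cv2.INTER_CUBIC)[:200+178],cv2.resize(p['color'],(640,400))[::2,:]])[:600]
cv2.imwrite('pics/d.png',c)
E
```

```text
[[-0.0, -0.972, -0.234, 0.068], [1.0, -0.001, 0.001, 0.001], [-0.002, -0.234, 0.972, -0.178], [0.0, 0.0, 0.0, 1.0]] [[356.0, 0.0, 331.0], [0.0, 356.0, 198.0], [0.0, 0.0, 1.0]]
0.56 [392.6, 272.6] 34 [0.41747128 0.35001217 0.03      ]
```

View pics/d.png

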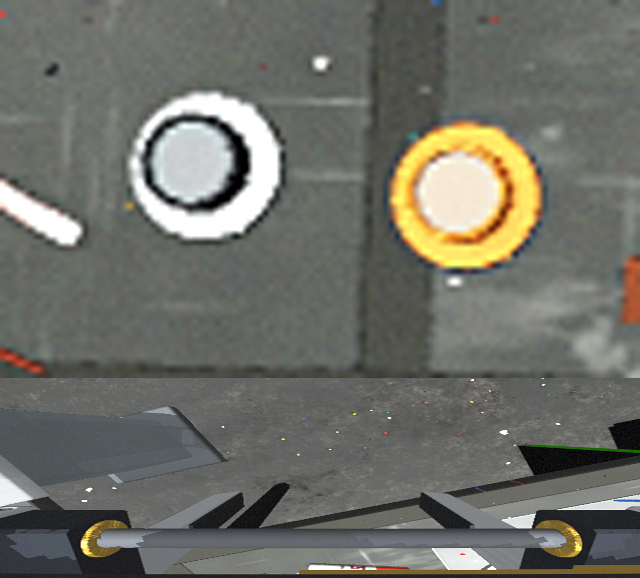

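The crop confirms the target: at crop (205,165) the lens has a bare aluminium foot and a black barrel, and the one at (465,195) is orange. Going in for an oblique close look at the foot rim.

Call:
move_arm(
  increments=[
    [1,-0.58,-0.027,0.26,0,0,0],
    [1,-0.58,-0.027,0.26,0,0,0],
    [1,-0.58,-0.027,0.26,0,0,0],
    [1,-0.58,-0.027,0.26,0,0,0],
    [1,-0.58,-0.027,0.26,0,0,0],
    [1,-0.58,-0.027,0.26,0,0,0],
    [1,-0.58,-0.027,0.26,0,0,0],
    [1,-0.58,-0.027,0.26,0,0,0],
    [1,0,0,0,0,0,0.125],
    [1,0,0,0,0,0,0.125],
    [1,0,0,0,0,0,0.125],
    [1,0,0,0,0,0,0.125],
    [1,0,0,0,0,0,0.125],
    [1,0,0,0,0,0,0.125],
    [1,0,0,0,0,0,0],
    [1,0,0,0,0,0,0],
  ],
)

```text
time_s: 2.4
ee_pos: [0.4195, 0.4106, 0.1014]
eef_rot: [-3.142, 0.0, 2.006]
force: [0.5, 1.1, 0.7]
grip_width: 0.094
grip_force: 0.0
```

```bash
python3 - <<'E'
from h import *
p=shot('wrist')
for d in ctrl.cut_out('lens_cell',p): print(d['conf'],d['centre'],d['mask'].sum(),w(p,d['centre'],.02))
cv2.imwrite('pics/e.png',p['color'])
import pickle;pickle.dump({k:p[k] for k in ('color','K','distortion','P')},open('e.pkl','wb'))
E
```

```text
0.57 [340.3, 342.0] 3459 [0.47665315 0.31028447 0.02      ]
```

View pics/e.png

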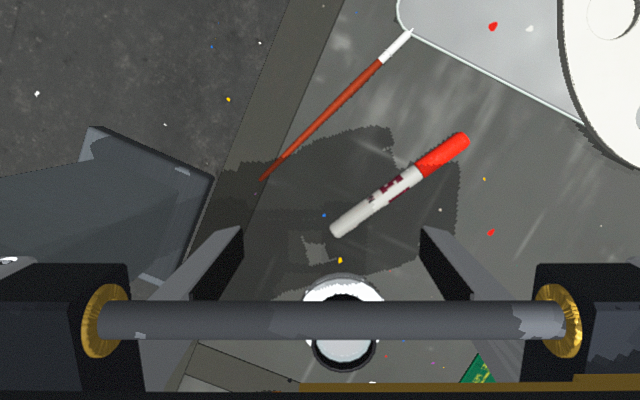

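The lens sits at (343,320), partly hidden behind the gripper, with a marker and a brush nearby. The camera sees the tool's +x side, so I'll move so that the lens is on that side.

Call:
move_arm(
  increments=[
    [1,-0.62,0,0,0,0,0],
    [1,-0.62,0,0,0,0,0],
    [1,-0.62,0,0,0,0,0],
    [1,-0.62,0,0,0,0,0],
    [1,-0.62,0,0,0,0,0],
    [1,0,0,0,0,0,0],
    [1,0,0,0,0,0,0],
  ],
)

```text
time_s: 3.2
ee_pos: [0.4844, 0.2696, 0.1015]
eef_rot: [3.141, -0.0, 2.002]
force: [-0.2, 0.8, 0.3]
grip_width: 0.0942
grip_force: 0.0
```

```bash
python3 - <<'E'
from h import *
p=shot('wrist')
for d in ctrl.cut_out('lens_cell',p):
  print(d['conf'],d['centre'],d['mask'].sum(),w(p,d['centre'],.02))
  m=d['mask'].astype(np.uint8); c=max(cv2.findContours(m,0,1)[0],key=cv2.contourArea); e=cv2.fitEllipse(c); print(e,w(p,(e[0][1],e[0][0]),.012))
g=p['color'].min(2)
m=(g>150).astype(np.uint8);
for c in cv2.findContours(m,0,1)[0]:
  if cv2.contourArea(c)>1500: e=cv2.fitEllipse(c);print('bright',e,w(p,(e[0][1],e[0][0]),.012))
cv2.imwrite('pics/f.png',p['color'])
import pickle;pickle.dump({k:p[k] for k in ('color','K','distortion','P')},open('f.pkl','wb'))
E
```

```text
0.92 [273.4, 267.9] 4287 [0.46233461 0.1992613  0.02      ]
((266.18804931640625, 271.69195556640625), (71.00813293457031, 86.41349792480469), 77.39338684082031) [0.46068959 0.19598827 0.012     ]
0.87 [136.0, 346.7] 8028 [0.47319901 0.32230322 0.02      ]
((344.2594909667969, 131.72357177734375), (99.45624542236328, 100.9992446899414), 37.735145568847656) [0.47074873 0.32407838 0.012     ]
bright ((343.9504089355469, 130.9699249267578), (101.14759826660156, 102.6025619506836), 14.466771125793457) [0.47030683 0.32448051 0.012     ]
```

View pics/f.png

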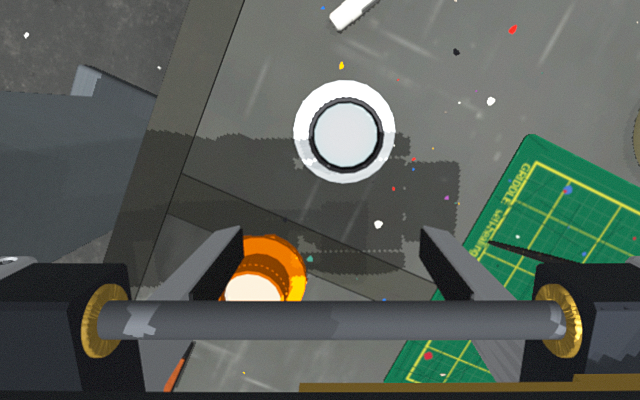

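The lens is at (344,131) with a foot diameter of 101 px, as expected for 76 mm, so its centre is about (0.4703, 0.3245). The orange one at (266,272) stays clear. Grasping.

Call:
move_arm(
  increments=[
    [1,0.372,0.067,0,0,0,0],
    [1,0.372,0.067,0,0,0,0],
    [1,0.372,0.067,0,0,0,0],
    [1,0,0,0.34,0,0,0],
    [1,0,0,0.34,0,0,0],
    [1,0,0,0.34,0,0,0],
    [1,0,0,0.34,0,0,0],
    [1,0,0,0.34,0,0,0],
    [1,0,0,0,0,0,0],
    [1,0,0,0,0,0,0],
    [1,0,0,0,0,0,0],
  ],
)

```text
time_s: 4.4
ee_pos: [0.4703, 0.3253, 0.0175]
eef_rot: [3.14, -0.0, 2.003]
force: [-0.4, 0.2, 1.2]
grip_width: 0.094
grip_force: 0.0
```

Call:
move_arm(
  increments=[
    [0.45,0,0,0,0,0,0],
    [0.45,0,0,0,0,0,0],
    [0.45,0,0,0,0,0,0],
    [0.45,0,0,0,0,0,0],
    [0.45,0,0,0,0,0,0],
    [0.45,0,0,0,0,0,0],
    [0.45,0,0,0,0,0,0],
    [0.45,0,0,0,0,0,0],
  ],
  force=12,
)

```text
time_s: 5.2
ee_pos: [0.4701, 0.3246, 0.0165]
eef_rot: [-3.142, 0.0, 2.002]
force: [0.2, -0.3, -1.0]
grip_width: 0.05
grip_force: 12.0
```

Call:
move_arm(
  increments=[
    [0.45,0,0,-0.2,0,0,0],
    [0.45,0,0,-0.4,0,0,0],
    [0.45,0,0,-0.6,0,0,0],
    [0.45,0,0,-0.7,0,0,0],
    [0.45,0,0,-0.7,0,0,0],
    [0.45,0,0,-0.6,0,0,0],
    [0.45,0,0,-0.4,0,0,0],
    [0.45,0,0,-0.1,0,0,0],
    [0.45,-0.2,-0.07,0,0,0,0],
    [0.45,-0.4,-0.14,0,0,0,0],
  ],
)

```text
time_s: 6.2
ee_pos: [0.4724, 0.2926, 0.1999]
eef_rot: [-3.139, 0.0, 2.003]
force: [1.3, -0.7, -3.1]
grip_width: 0.0498
grip_force: 12.0
```

Call:
move_arm(
  increments=[
    [0.45,-0.6,-0.2,0,0,0,0],
    [0.45,-0.6,-0.2,0,0,0,0],
    [0.45,-0.6,-0.2,0,0,0,0],
    [0.45,-0.6,-0.2,0,0,0,0],
    [0.45,-0.6,-0.2,0,0,0,0],
    [0.45,-0.6,-0.2,0,0,0,0],
    [0.45,-0.6,-0.2,0,0,0,0],
    [0.45,-0.6,-0.2,0,0,0,0],
    [0.45,-0.6,-0.2,0,0,0,0],
    [0.45,-0.6,-0.2,0,0,0,0],
    [0.45,-0.6,-0.2,0,0,0,0],
    [0.45,-0.6,-0.2,0,0,0,0],
    [0.45,-0.6,-0.2,0,0,0,0],
    [0.45,-0.6,-0.2,0,0,0,0],
    [0.45,-0.4,-0.2,0,0,0,0],
    [0.45,-0.2,-0.2,0,0,0,0],
    [0.45,0,0,0,0,0,0],
    [0.45,0,0,0,0,0,0],
    [0.45,0,0,0,0,0,0],
  ],
)

```text
time_s: 8.1
ee_pos: [0.5156, -0.1819, 0.2013]
eef_rot: [-3.141, -0.0, 2.003]
force: [-0.1, 0.1, -2.7]
grip_width: 0.0498
grip_force: 12.0
```

```bash
python3 - <<'E'
from h import *
print(ctrl.get_obs()['force'],ctrl.get_obs()['qpos'])
p=shot('wrist')
for d in ctrl.cut_out('mount',p):
  print(d['conf'],d['centre'],d['mask'].sum(),w(p,d['centre'],.05))
  c=np.array(d['centre']).astype(int)
cv2.imwrite('pics/g.png',p['color'])
import pickle;pickle.dump({k:p[k] for k in ('color','K','distortion','P')},open('g.pkl','wb'))
E
```

```text
[-0.11156643  0.12580359 -2.74676288] [-4.06154287e-01  2.96202612e-01  1.53569277e+00  1.28638002e-04
  1.31007904e+00 -8.38014656e-01]
0.68 [127.1, 340.7] 8736 [ 0.50055894 -0.12685033  0.05      ]
```

View pics/g.png

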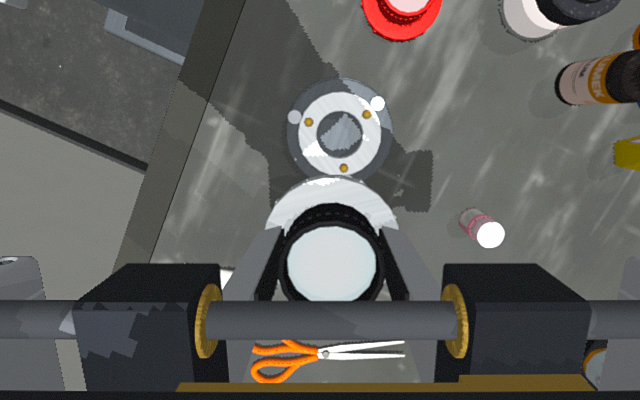

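The stand is centred near (340,137), with brass pins at (308,122), (366,115) and (344,168). The lens is held upright at the lower middle. Measuring the pins' circle next.

```bash
python3 - <<'E'
from h import *
import pickle
for nm in ('g',):
  p=pickle.load(open(nm+'.pkl','rb'));im=p['color'];hsv=cv2.cvtColor(im,cv2.COLOR_BGR2HSV)
  m=((hsv[...,1]>90)&(hsv[...,0]>8)&(hsv[...,0]<35)).astype(np.uint8)
  n,l,s,c=cv2.connectedComponentsWithStats(m[:200])
  P=[]
  for (u,v) in ((308,122),(366,115),(344,168)):
    i=min((k for k in range(1,n) if s[k,4]>8),key=lambda k:np.hypot(*(c[k]-(u,v)))); X=w(p,(c[i][1],c[i][0]),.059); P.append(X); print(c[i].round(1),s[i,4],X.round(4))
  P=np.array(P); C=P.mean(0)
  print('C',C.round(4),np.linalg.norm(P-C,axis=1).round(4),np.degrees(np.arctan2(P[:,1]-C[1],P[:,0]-C[0])).round(1))
T=toolpose(); print(T[:3,3], (T[:3,:3].T@(C-T[:3,3])).round(4), R.from_matrix(T[:3,:3]).as_euler('xyz'))
# held lens: fit barrel rim & foot check via ellipse of glass
p=shot('wrist');print([ (d['conf'],d['centre'],(T[:3,:3].T@(w(p,d['centre'],T[2,3]-.0)-T[:3,3])).round(4)) for d in ctrl.cut_out('lens_cell',p)])
E
```

```text
[308.3 121.6] 53 [ 0.4723 -0.1343  0.059 ]
[366.3 113.8] 51 [ 0.5157 -0.1069  0.059 ]
[343.3 167.6] 49 [ 0.5176 -0.1583  0.059 ]
C [ 0.5019 -0.1332  0.059 ] [0.0296 0.0297 0.0297] [-177.8   62.2  -57.9]
[ 0.51576213 -0.18190289  0.20143441] [0.0501 0.0078 0.1424] [ 3.14153774e+00 -7.78499347e-05  2.00286878e+00]
[(0.88, [15.2, 398.4], array([0.1125, 0.0315, 0.    ])), (0.83, [241.9, 331.2], array([0.0021, 0.0006, 0.    ]))]
```

Pins fit: radius 29.7 mm, 120° apart, centre (0.5019, -0.1332), one pin at 62.2°. Moving over the stand and descending to just above the pin tips.

Call:
move_arm(
  increments=[
    [0.45,0.25,0.039,0,0,0,0],
    [0.45,0.25,0.039,0,0,0,0],
    [0.45,0.25,0.039,0,0,0,0],
    [0.45,0.25,0.039,0,0,0,0],
    [0.45,0,0,0.3,0,0,0],
    [0.45,0,0,0.4,0,0,0],
    [0.45,0,0,0.4,0,0,0],
    [0.45,0,0,0.4,0,0,0],
    [0.45,0,0,0.4,0,0,0],
    [0.45,0,0,0.3,0,0,0],
    [0.45,0,0,0.1,0,0,0],
    [0.45,0,0,0,0,0,0],
    [0.45,0,0,0,0,0,0],
    [0.45,0,0,0,0,0,0],
  ],
)

```text
time_s: 9.7
ee_pos: [0.5023, -0.134, 0.0874]
eef_rot: [3.141, 0.001, 2.002]
force: [-1.1, -0.0, -3.1]
grip_width: 0.0498
grip_force: 12.0
```

```bash
python3 - <<'E'
from h import *
o=ctrl.get_obs();print(o['ee_pos'],o['force'],o['moment'],o['qpos'][5])
p=shot('scene');q=px(p,[.502,-.133,.08])[0].astype(int);print(q)
c=p['color'][q[1]-40:q[1]+40,q[0]-55:q[0]+55]
cv2.imwrite('pics/i.png',cv2.resize(c,(770,560),interpolation=cv2.INTER_CUBIC))
E
```

```text
[ 0.50231194 -0.13401264  0.08737057] [-1.13684565 -0.03843841 -3.07566703] [-0.04322142  0.04601025  0.03607601] -0.7622603667047684
[354 169]
```

View pics/i.png

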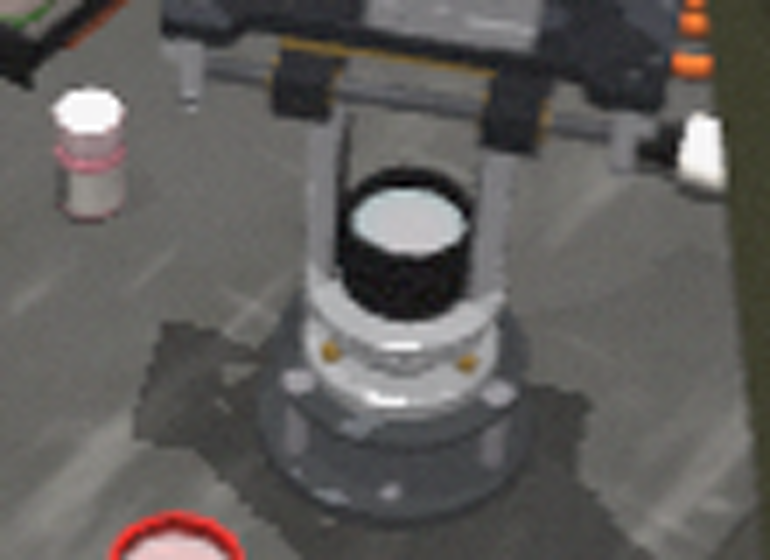

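The lens sits concentric over the stand at crop (405,300), with pins visible at (330,350) and (465,362). A dark notch near (402,353) is probably a slot about 60° from the pins. Descending to contact.

Call:
move_arm(
  increments=[
    [0.45,0,0,0.04,0,0,0],
    [0.45,0,0,0.04,0,0,0],
    [0.45,0,0,0.04,0,0,0],
    [0.45,0,0,0.02,0,0,0],
    [0.45,0,0,0.02,0,0,0],
    [0.45,0,0,0,0,0,0],
    [0.45,0,0,0,0,0,0],
  ],
)

```text
time_s: 10.45
ee_pos: [0.5019, -0.134, 0.0784]
eef_rot: [-3.142, -0.0, 2.002]
force: [-0.2, 0.3, -2.9]
grip_width: 0.0498
grip_force: 12.0
```

Call:
move_arm(
  increments=[
    [0.45,0,0,0.02,0,0,0],
    [0.45,0,0,0.02,0,0,0],
    [0.45,0,0,0,0,0,0],
    [0.45,0,0,0,0,0,0],
  ],
)

```text
time_s: 10.85
ee_pos: [0.5021, -0.1341, 0.0769]
eef_rot: [3.141, 0.001, 2.002]
force: [0.0, 0.0, 3.8]
grip_width: 0.0493
grip_force: 12.0
```

Call:
move_arm(
  increments=[
    [0.45,0.014,0.005,0.015,0,0,0],
    [0.45,0,0,0,0,0,0.03],
    [0.45,0,0,0,0,0,0.05],
    [0.45,0,0,0,0,0,0.05],
    [0.45,0,0,0,0,0,0.05],
    [0.45,0,0,0,0,0,0.05],
    [0.45,0,0,0,0,0,0.05],
    [0.45,0,0,0,0,0,0.05],
    [0.45,0,0,0,0,0,0.05],
    [0.45,0,0,0,0,0,0.05],
    [0.45,0,0,0,0,0,0.05],
    [0.45,0,0,0,0,0,0.05],
    [0.45,0,0,0,0,0,0.05],
    [0.45,0,0,0,0,0,0.05],
    [0.45,0,0,0,0,0,0.05],
    [0.45,0,0,0,0,0,0.05],
  ],
)

```text
time_s: 12.45
ee_pos: [0.5035, -0.1331, 0.0766]
eef_rot: [3.137, -0.001, 1.27]
force: [7.3, 1.9, 4.4]
grip_width: 0.0499
grip_force: 12.0
```

```bash
python3 - <<'E'
from h import *
o=ctrl.get_obs();print(o['ee_pos'],o['force'],o['moment'],o['qpos'][5])
E
```

```text
[ 0.5035349  -0.13305507  0.07656812] [7.264097   1.87564054 4.41347205] [ 0.36047431 -1.48210202  0.36322995] -0.029436770938216467
```

Call:
move_arm(
  increments=[
    [0.45,0,0,0,0,0,0],
    [0.45,0,0,0,0,0,0],
  ],
)

```text
time_s: 12.65
ee_pos: [0.5035, -0.1331, 0.0766]
eef_rot: [3.137, -0.001, 1.272]
force: [6.2, 1.9, 4.9]
grip_width: 0.0497
grip_force: 12.0
```

```bash
python3 - <<'E'
from h import *
o=ctrl.get_obs();print(o['ee_pos'],o['force'],o['moment'],o['qpos'][5],o['eef_rot'])
p=shot('scene');q=px(p,[.502,-.133,.08])[0].astype(int)
c=p['color'][q[1]-40:q[1]+40,q[0]-55:q[0]+55]
cv2.imwrite('pics/j.png',cv2.resize(c,(770,560),interpolation=cv2.INTER_CUBIC))
E
```

```text
[ 0.50347514 -0.13311088  0.07656676] [6.1582246  1.87339558 4.94233039] [ 0.39707902 -1.41854216  0.31703661] -0.03124394703571558 [ 3.13722894e+00 -7.76096366e-04  1.27220180e+00]
```

View pics/j.png

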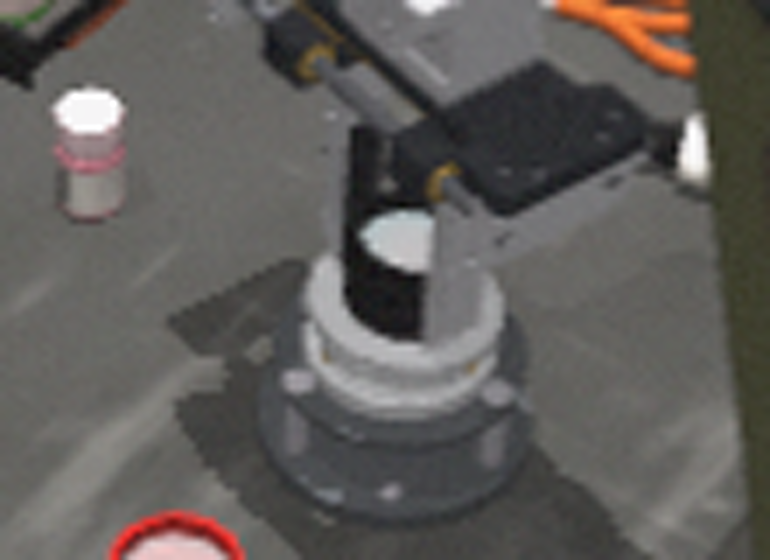

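One pin seems to have caught its slot before the others: the side force is 6 N at about 17°, which points to the pin at -58°. So the lens centre is a little off in that direction. Yielding along the force.

Call:
move_arm(
  increments=[
    [0.45,0.017,0.021,0,0,0,0],
    [0.45,0.017,0.021,0,0,0,0],
    [0.45,0,0,0,0,0,0],
  ],
)

```text
time_s: 13.0
ee_pos: [0.5046, -0.1325, 0.0755]
eef_rot: [3.141, 0.0, 1.272]
force: [5.3, -3.1, -2.4]
grip_width: 0.0497
grip_force: 12.0
```

```bash
cat > s.py <<'E'
from h import *
o=ctrl.get_obs();print(o['time_s'],o['ee_pos'].round(4),o['force'].round(1),o['moment'].round(2),o['eef_rot'].round(3),round(o['qpos'][5],3))
E
python3 s.py
```

```text
13.0 [ 0.5046 -0.1325  0.0755] [ 5.3 -3.1 -2.4] [-0.86 -0.96  0.22] [3.141 0.    1.272] -0.028
```

The push fell away, so the pins have sprung into the slots. Easing the side load and following down.

Call:
move_arm(
  increments=[
    [0.45,-0.008,0.024,0,0,0,0],
    [0.45,0,0,0.02,0,0,0],
    [0.45,0,0,0.02,0,0,0],
    [0.45,0,0,0,0,0,0],
  ],
)

```text
time_s: 13.4
ee_pos: [0.5053, -0.1331, 0.0737]
eef_rot: [-3.141, 0.0, 1.272]
force: [-1.8, -1.6, 4.2]
grip_width: 0.0493
grip_force: 12.0
```

```bash
python3 s.py
```

```text
13.4 [ 0.5053 -0.1331  0.0737] [-1.8 -1.6  4.2] [-0.33  0.32  0.17] [-3.141  0.     1.272] -0.028
```

Call:
move_arm(
  increments=[
    [0.45,-0.01,-0.01,0,0,0,-0.02],
    [0.45,0,0,0,0,0,-0.02],
    [0.45,0,0,0,0,0,0],
  ],
)

```text
time_s: 13.7
ee_pos: [0.5044, -0.133, 0.0736]
eef_rot: [-3.141, -0.0, 1.313]
force: [-2.4, 2.9, 4.8]
grip_width: 0.05
grip_force: 12.0
```

```bash
python3 s.py
```

```text
13.7 [ 0.5044 -0.133   0.0736] [-2.4  2.9  4.8] [0.36 0.47 0.06] [-3.141 -0.     1.313] -0.071
```

Call:
move_arm(
  increments=[
    [0.45,0.012,-0.015,0,0,0,0],
    [0.45,0,0,0,0,0,0],
  ],
)

```text
time_s: 13.9
ee_pos: [0.5042, -0.1327, 0.0737]
eef_rot: [3.141, 0.0, 1.312]
force: [-0.2, -1.3, 3.5]
grip_width: 0.0494
grip_force: 12.0
```

```bash
python3 s.py
```

```text
13.9 [ 0.5042 -0.1327  0.0737] [-0.2 -1.3  3.5] [-0.38  0.02  0.13] [3.141 0.    1.312] -0.068
```

Call:
move_arm(
  increments=[
    [0.45,0,0,0,0,0,-0.03],
    [0.45,0,0,0,0,0,-0.03],
    [0.45,0,0,0,0,0,0],
  ],
)

```text
time_s: 14.2
ee_pos: [0.5038, -0.1324, 0.0734]
eef_rot: [-3.141, -0.0, 1.374]
force: [-2.1, 0.3, 0.1]
grip_width: 0.0499
grip_force: 12.0
```

```bash
python3 s.py
```

```text
14.2 [ 0.5038 -0.1324  0.0734] [-2.1  0.3  0.1] [-0.13  0.44 -0.12] [-3.141 -0.     1.374] -0.13
```

Call:
move_arm(
  increments=[
    [0.45,0,0,0.02,0,0,0.01],
    [0.45,0,0,0.01,0,0,0.01],
    [0.45,0,0,0,0,0,0],
  ],
)

```text
time_s: 14.5
ee_pos: [0.5044, -0.1326, 0.0724]
eef_rot: [3.141, 0.0, 1.351]
force: [-1.1, 1.3, 5.4]
grip_width: 0.0496
grip_force: 12.0
```

```bash
python3 s.py
```

```text
14.5 [ 0.5044 -0.1326  0.0724] [-1.1  1.3  5.4] [0.03 0.35 0.18] [3.141 0.    1.351] -0.108
```

```bash
python3 - <<'E'
from h import *
p=shot('scene');q=px(p,[.502,-.133,.08])[0].astype(int)
c=p['color'][q[1]-25:q[1]+40,q[0]-45:q[0]+45]
cv2.imwrite('pics/k.png',cv2.resize(c,(800,578),interpolation=cv2.INTER_CUBIC))
E
```

```text
(no output)
```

View pics/k.png

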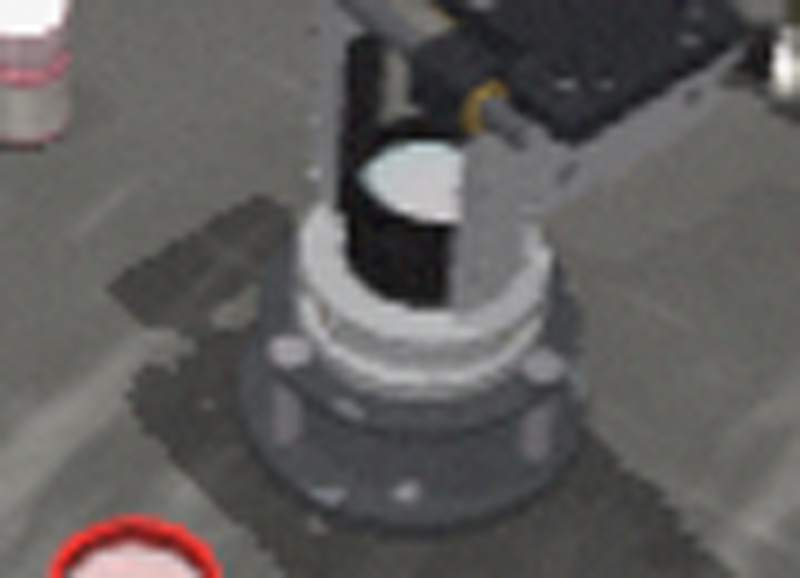

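Call:
move_arm(
  increments=[
    [0.45,0,0,0,0,0,-0.03],
    [0.45,0,0,0,0,0,0],
  ],
)

```text
time_s: 14.75
ee_pos: [0.504, -0.1324, 0.0721]
eef_rot: [-3.141, -0.0, 1.383]
force: [-1.8, 2.6, 4.3]
grip_width: 0.0496
grip_force: 12.0
```

```bash
python3 s.py
```

```text
14.75 [ 0.504  -0.1324  0.0721] [-1.8  2.6  4.3] [ 0.27  0.48 -0.02] [-3.141 -0.     1.383] -0.14
```

Call:
move_arm(
  increments=[
    [0.45,0,0,0,0,0,-0.03],
    [0.45,0,0,0,0,0,0],
  ],
)

```text
time_s: 14.95
ee_pos: [0.504, -0.1323, 0.0721]
eef_rot: [-3.141, -0.0, 1.413]
force: [-2.5, 3.7, 4.5]
grip_width: 0.0498
grip_force: 12.0
```

```bash
python3 s.py
```

```text
14.95 [ 0.504  -0.1323  0.0721] [-2.5  3.7  4.5] [ 0.63  0.55 -0.12] [-3.141 -0.     1.413] -0.17
```

Call:
move_arm(
  increments=[
    [0.45,0,0,0,0,0,-0.03],
    [0.45,0,0,0,0,0,0],
  ],
)

```text
time_s: 15.15
ee_pos: [0.504, -0.1324, 0.0721]
eef_rot: [-3.141, -0.0, 1.443]
force: [-2.6, 3.9, 4.7]
grip_width: 0.0499
grip_force: 12.0
```

```bash
python3 s.py
```

```text
15.15 [ 0.504  -0.1324  0.0721] [-2.6  3.9  4.7] [ 0.59  0.73 -0.13] [-3.141 -0.     1.443] -0.199
```

Call:
move_arm(
  increments=[
    [0.45,0.018,-0.018,0,0,0,0],
    [0.45,0,0,0,0,0,0.03],
    [0.45,0,0,0,0,0,0],
  ],
)

```text
time_s: 15.45
ee_pos: [0.5037, -0.1318, 0.0722]
eef_rot: [3.14, 0.001, 1.411]
force: [1.4, -0.6, 1.1]
grip_width: 0.0497
grip_force: 12.0
```

```bash
python3 s.py
```

```text
15.45 [ 0.5037 -0.1318  0.0722] [ 1.4 -0.6  1.1] [-0.19 -0.22  0.03] [3.140e+00 1.000e-03 1.411e+00] -0.166
```

Call:
move_arm(
  increments=[
    [0.45,0,0,0,0,0,0.03],
    [0.45,0,0,0,0,0,0],
  ],
)

```text
time_s: 15.65
ee_pos: [0.5034, -0.1317, 0.0722]
eef_rot: [3.141, 0.0, 1.382]
force: [-0.7, -0.8, 2.8]
grip_width: 0.0499
grip_force: 12.0
```

```bash
python3 s.py
```

```text
15.65 [ 0.5034 -0.1317  0.0722] [-0.7 -0.8  2.8] [-0.17  0.24  0.04] [3.141 0.    1.382] -0.137
```

Call:
move_arm(
  increments=[
    [0.45,0,0,0,0,0,0.03],
    [0.45,0,0,0,0,0,0],
  ],
)

```text
time_s: 15.85
ee_pos: [0.5033, -0.1317, 0.0722]
eef_rot: [-3.142, 0.0, 1.353]
force: [-2.1, 0.8, 3.1]
grip_width: 0.05
grip_force: 12.0
```

```bash
python3 s.py
```

```text
15.85 [ 0.5033 -0.1317  0.0722] [-2.1  0.8  3.1] [-0.16  0.36  0.24] [-3.142  0.     1.353] -0.108
```

Call:
move_arm(
  increments=[
    [0.45,0,0,0.01,0,0,-0.03],
    [0.45,0,0,0.01,0,0,0],
    [0.45,0,0,0,0,0,0],
  ],
)

```text
time_s: 16.15
ee_pos: [0.5032, -0.1315, 0.0711]
eef_rot: [-3.141, -0.0, 1.382]
force: [-3.4, 1.7, 3.8]
grip_width: 0.0498
grip_force: 12.0
```

```bash
python3 s.py
```

```text
16.15 [ 0.5032 -0.1315  0.0711] [-3.4  1.7  3.8] [0.07 0.74 0.01] [-3.141 -0.     1.382] -0.138
```

Call:
move_arm(
  increments=[
    [0.45,0,0,0.02,0,0,0],
    [0.45,0,0,0,0,0,0],
  ],
)

```text
time_s: 16.35
ee_pos: [0.5032, -0.1315, 0.0701]
eef_rot: [-3.141, -0.0, 1.382]
force: [-3.7, 1.9, 6.0]
grip_width: 0.0496
grip_force: 12.0
```

```bash
python3 s.py
```

```text
16.35 [ 0.5032 -0.1315  0.0701] [-3.7  1.9  6. ] [0.03 0.82 0.01] [-3.141 -0.     1.382] -0.137
```

Call:
move_arm(
  increments=[
    [0.45,0.006,-0.022,0,0,0,0],
    [0.45,0,0,0,0,0,0],
    [0.45,0,0,0,0,0,0],
  ],
)

```text
time_s: 16.65
ee_pos: [0.503, -0.1312, 0.0706]
eef_rot: [3.14, 0.0, 1.382]
force: [-0.0, 0.7, 5.7]
grip_width: 0.0501
grip_force: 12.0
```

```bash
python3 s.py
```

```text
16.65 [ 0.503  -0.1312  0.0706] [-0.   0.7  5.7] [-0.17 -0.02  0.02] [3.14  0.    1.382] -0.137
```

Call:
move_arm(
  increments=[
    [0.45,0,0,0,0,0,0.03],
    [0.45,0,0,0,0,0,0],
  ],
)

```text
time_s: 16.85
ee_pos: [0.5031, -0.1313, 0.0706]
eef_rot: [3.14, 0.0, 1.352]
force: [1.6, 0.1, 4.9]
grip_width: 0.0498
grip_force: 12.0
```

```bash
python3 s.py
```

```text
16.85 [ 0.5031 -0.1313  0.0706] [1.6 0.1 4.9] [-0.24 -0.36  0.23] [3.14  0.    1.352] -0.107
```

Call:
move_arm(
  increments=[
    [0.45,0,0,0,0,0,-0.03],
    [0.45,0,0,0,0,0,-0.03],
    [0.45,0,0,0,0,0,0],
  ],
)

```text
time_s: 17.15
ee_pos: [0.5022, -0.1311, 0.0701]
eef_rot: [-3.141, 0.0, 1.415]
force: [-1.6, -1.0, 4.9]
grip_width: 0.05
grip_force: 12.0
```

```bash
python3 s.py
```

```text
17.15 [ 0.5022 -0.1311  0.0701] [-1.6 -1.   4.9] [-0.41  0.23  0.07] [-3.141  0.     1.415] -0.17
```

Call:
move_arm(
  increments=[
    [0.45,0,0,0.02,0,0,0.01],
    [0.45,0,0,0,0,0,0],
  ],
)

```text
time_s: 17.35
ee_pos: [0.5025, -0.131, 0.0692]
eef_rot: [3.141, 0.0, 1.404]
force: [0.9, -0.1, 6.0]
grip_width: 0.0497
grip_force: 12.0
```

```bash
python3 s.py
```

```text
17.35 [ 0.5025 -0.131   0.0692] [ 0.9 -0.1  6. ] [-0.21  0.02  0.08] [3.141 0.    1.404] -0.158
```

Call:
move_arm(
  increments=[
    [0.45,0,0,0.02,0,0,0],
    [0.45,0,0,0,0,0,0],
  ],
)

```text
time_s: 17.55
ee_pos: [0.5025, -0.1311, 0.0683]
eef_rot: [3.141, -0.0, 1.404]
force: [-0.6, 0.2, 7.1]
grip_width: 0.0501
grip_force: 12.0
```

```bash
python3 s.py
```

```text
17.55 [ 0.5025 -0.1311  0.0683] [-0.6  0.2  7.1] [-0.16  0.09  0.07] [ 3.141 -0.     1.404] -0.159
```

The ring is giving 1 mm per newton and the push is about 10 N. A small wiggle under this load will show whether the lens drops any further.

Call:
move_arm(
  increments=[
    [0.45,0,0,0,0,0,-0.04],
    [0.45,0,0,0,0,0,0],
  ],
)

```text
time_s: 17.75
ee_pos: [0.5023, -0.1309, 0.0683]
eef_rot: [-3.141, -0.0, 1.445]
force: [0.7, 1.7, 6.7]
grip_width: 0.0497
grip_force: 12.0
```

```bash
python3 s.py
```

```text
17.75 [ 0.5023 -0.1309  0.0683] [0.7 1.7 6.7] [0.05 0.26 0.08] [-3.141 -0.     1.445] -0.2
```

Call:
move_arm(
  increments=[
    [0.45,0,0,0,0,0,0.04],
    [0.45,0,0,0,0,0,0.04],
    [0.45,0,0,0,0,0,0],
  ],
)

```text
time_s: 18.05
ee_pos: [0.503, -0.131, 0.0686]
eef_rot: [3.14, -0.0, 1.363]
force: [2.7, 0.5, 6.7]
grip_width: 0.0497
grip_force: 12.0
```

```bash
python3 s.py
```

```text
18.05 [ 0.503  -0.131   0.0686] [2.7 0.5 6.7] [ 0.03 -0.48  0.16] [ 3.14  -0.     1.363] -0.117
```

Call:
move_arm(
  increments=[
    [0.45,0,0,0,0,0,-0.04],
    [0.45,0,0,0,0,0,0],
  ],
)

```text
time_s: 18.25
ee_pos: [0.5025, -0.1311, 0.0684]
eef_rot: [3.141, 0.0, 1.405]
force: [0.6, -0.7, 6.8]
grip_width: 0.0499
grip_force: 12.0
```

```bash
python3 s.py
```

```text
18.25 [ 0.5025 -0.1311  0.0684] [ 0.6 -0.7  6.8] [-0.18  0.03  0.17] [3.141 0.    1.405] -0.16
```

No further drop and no tilt, and the turning play of about ±2.5° is what an 8 mm pin in an 11 mm slot gives. Final press, ease off, release and retreat.

Call:
move_arm(
  increments=[
    [0.45,0,0,0.014,0,0,0],
    [0.45,0,0,0,0,0,0],
    [0.45,0,0,0,0,0,0],
  ],
)

```text
time_s: 18.55
ee_pos: [0.5025, -0.1311, 0.0677]
eef_rot: [3.141, 0.0, 1.404]
force: [0.0, 0.9, 6.9]
grip_width: 0.0499
grip_force: 12.0
```

Call:
move_arm(
  increments=[
    [0.45,0,0,-0.02,0,0,0],
    [0.45,0,0,-0.02,0,0,0],
    [0.45,0,0,-0.02,0,0,0],
    [0.45,0,0,0,0,0,0],
    [0.45,0,0,0,0,0,0],
  ],
)

```text
time_s: 19.05
ee_pos: [0.5025, -0.131, 0.0705]
eef_rot: [3.141, -0.0, 1.403]
force: [1.1, 1.4, 4.7]
grip_width: 0.0493
grip_force: 12.0
```

```bash
python3 s.py
```

```text
19.05 [ 0.5025 -0.131   0.0705] [1.1 1.4 4.7] [-0.2  -0.26  0.17] [ 3.141 -0.     1.403] -0.158
```

Call:
move_arm(
  increments=[
    [0.45,0,0,0.02,0,0,0],
    [0.45,0,0,0.02,0,0,0],
    [0.45,0,0,0.02,0,0,0],
    [0.45,0,0,0.014,0,0,0],
    [0.45,0,0,0,0,0,0],
    [0.45,0,0,0,0,0,0],
  ],
)

```text
time_s: 19.65
ee_pos: [0.5026, -0.131, 0.0671]
eef_rot: [3.141, 0.0, 1.403]
force: [-0.0, 0.2, 8.5]
grip_width: 0.0497
grip_force: 12.0
```

Call:
move_arm(
  increments=[
    [0.45,0,0,-0.02,0,0,0],
    [0.45,0,0,-0.02,0,0,0],
    [0.45,0,0,-0.02,0,0,0],
    [0.45,0,0,-0.014,0,0,0],
    [0.45,0,0,0,0,0,0],
    [0.45,0,0,0,0,0,0],
  ],
)

```text
time_s: 20.25
ee_pos: [0.5025, -0.131, 0.0705]
eef_rot: [3.141, 0.0, 1.402]
force: [2.0, -0.7, 4.7]
grip_width: 0.05
grip_force: 12.0
```

Call:
move_arm(
  increments=[
    [1,0,0,0,0,0,0],
    [1,0,0,0,0,0,0],
    [1,0,0,0,0,0,0],
    [1,0,0,0,0,0,0],
    [1,0,0,0,0,0,0],
    [1,0,0,0,0,0,0],
    [1,0,0,-0.2,0,0,0],
    [1,0,0,-0.4,0,0,0],
    [1,0,0,-0.6,0,0,0],
    [1,0,0,-0.6,0,0,0],
    [1,0,0,-0.6,0,0,0],
    [1,-0.5,0,-0.2,0,0,0],
    [1,-0.6,0,0,0,0,0],
    [1,0,0,0,0,0,0],
    [1,0,0,0,0,0,0],
  ],
)

```text
time_s: 21.75
ee_pos: [0.493, -0.1853, 0.2009]
eef_rot: [3.141, -0.0, 1.401]
force: [0.7, 0.0, 0.1]
grip_width: 0.0937
grip_force: 0.0
```

```bash
python3 s.py; python3 - <<'E'
from h import *
import pickle
p=shot('scene');q=px(p,[.502,-.133,.08])[0].astype(int)
c=cv2.resize(p['color'][q[1]-25:q[1]+35,q[0]-40:q[0]+40],(400,300),interpolation=cv2.INTER_CUBIC)
p=shot('wrist');T=toolpose();pickle.dump({k:p[k] for k in ('color','K','distortion','P')},open('l.pkl','wb'))
q=px(p,[.502,-.133,.08])[0].astype(int);print(q)
y=max(q[1]-90,0);x=max(q[0]-120,0);d=cv2.resize(p['color'][y:y+180,x:x+240],(400,300),interpolation=cv2.INTER_CUBIC)
cv2.imwrite('pics/l.png',np.hstack([c,d]))
E
```

```text
21.75 [ 0.493  -0.1853  0.2009] [0.7 0.  0.1] [-0.07  0.09  0.02] [ 3.141 -0.     1.401] -0.259
[331 133]
```

View pics/l.png

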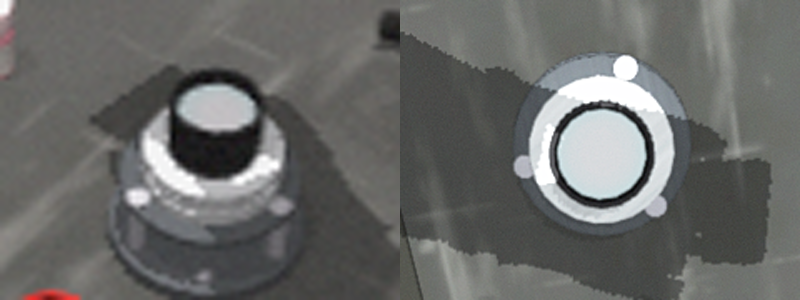

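The picture shows the lens level on the stand, with its foot close on the pin ring, no brass showing, and concentric. I'll run a numeric tilt check before handing in.

```bash
python3 - <<'E'
from h import *
import pickle
p=pickle.load(open('l.pkl','rb'))
T=p['P']
im=p['color'];g=cv2.cvtColor(im,cv2.COLOR_BGR2GRAY)
m=(g<45).astype(np.uint8)
for c in cv2.findContours(m,0,1)[0]:
  if cv2.contourArea(c)>1000 and cv2.contourArea(c)<6000:
    e=cv2.fitEllipse(c); print('dark',np.round(e[0],1),np.round(e[1],1),w(p,(e[0][1],e[0][0]),.101).round(4))
d=ctrl.cut_out('lens_cell',shot('wrist'))
for k in d[:2]:
  c=max(cv2.findContours(k['mask'].astype(np.uint8),0,1)[0],key=cv2.contourArea);e=cv2.fitEllipse(cv2.convexHull(c));print(k['conf'],np.round(e[0],1),np.round(e[1],1),w(p,(e[0][1],e[0][0]),.067).round(4))
E
```

```text
dark [444.  273.4] [25.8 91.2] [ 0.5763 -0.2633  0.101 ]
dark [218.3 273.5] [25.9 91.6] [ 0.3877 -0.2311  0.101 ]
0.79 [331.7 132.9] [86.8 87.4] [ 0.502  -0.1335  0.067 ]
0.7 [309.2  -5.6] [61.5 70.8] [ 0.5026 -0.0233  0.067 ]
```

The foot centre (0.502, -0.1335) matches the measured pin-circle centre (0.5019, -0.1332). Handing in.

```bash
python3 -c "
from station import ctrl
print(ctrl.hand_in())"
```

```text
the job is handed in; nothing more can be done
None
```

I set the lens on the stand's three pins, turned it until they dropped in, pressed it to about 11 N, released it and handed the job in at about 22 s. It looked level and its foot lined up with the pin circle to within about 0.3 mm, but its seated height is inferred from the arm's readings (good to about 1 mm), and the numeric tilt check found no barrel rim to measure.

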